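# Refit the fuses of a power unit and hold its access cover shut

### The job

Put the two loose fuses fully home in the fuse block in numbered order: first the long one in pocket one (one dot), then the short one in pocket two (two dots), and let go of them. Then turn the quarter-turn fastener on the power unit's cover until its slot lines up with the two dark marks on the cover, and only after that push the cover (on its plate or on the fastener, as you like) down flush onto its frame. Finish while still holding the cover pressed down, so that the corner screws can be driven, and leave everything else on the bench where it is.

Things in the scene. Friction and masses are not known exactly. Their poses are not given: they have to be found in the camera images.
- fuse_long: the long loose fuse: white ceramic round rod with steel end caps, 22 mm across (23 mm at the caps by eye), 86 mm high, 60 g, standing upright on the bench; origin at the centre of its underside, z up along the rod; the foot is chamfered 3 mm
- fuse_short: the short loose fuse: same as the long one but 60 mm high; origin at the centre of its underside, z up
- fuse_block: fixed grey block, 75 (x) x 165 (y) x 40 mm high; origin under its centre, z up. Three round pockets in a row, 12 mm to +x of the middle. A paper strip with dark dots on its -x (robot) side numbers them: one dot at y +50 mm, two at y 0, three at y -50 mm (already filled with a fixed fuse, top 74 mm above the bench)
- pocket1 (a point): centre of the mouth of pocket one, at the block's top face, 40 mm above the bench; axes as the block's. Pocket 25 mm across with a 2 mm chamfer, 24 mm deep: a seated fuse's underside is 24 mm below this point
- pocket2 (a point): centre of the mouth of pocket two, likewise, 50 mm from pocket one along the block's -y
- power_unit: fixed grey metal case, 200 (x) x 180 (y) x 90 mm high up to its top frame; origin under its centre, z up. Its beige vented cover plate (same outline, 4 mm thick) stands 8 mm above the frame on a sprung black gasket, top face 102 mm above the bench
- cover (a joint): how far the cover is pressed down, m: 0 raised (as found), 0.008 flush on the frame (hard stop). It moves straight down only, springs back when let go, takes about 3 N to start and 13 N to hold flush. With the fastener out of line a pin under the cover blocks it after about 2 mm
- cover_press (a point): a point on the top face of the cover, on its vented part, 45 mm from the cover's centre towards the unit's +x; moves with the cover. A free place to push with shut fingers; the fastener stands 85 mm from it towards -x
- fastener (a joint): angle of the fastener, rad: 0 when its slot lines up with the two dark marks on the cover (along the unit's x axis), positive counter-clockwise from above; found between 0.7 and 1.45, so it is turned clockwise to 0. Stops at -0.6 and 1.6; light friction (0.05 N m) keeps it where it is left
- fastener_grip (a point): point on the fastener's axis, 26 mm above the cover's top face. It is a steel bar wing, 36 mm long (this point's x), 11 mm wide (its y), from 4 to 32 mm above the cover's top, a dark slot line along its top, on a disc 34 mm across, 4 mm high; 40 mm from the cover's centre towards the unit's -x; moves with the cover
- tape_roll: cream tape roll lying flat, 84 mm across, 24 mm high; not part of the job, to be left alone
- screwdriver: black-handled screwdriver lying flat, 190 mm long, 26 mm high; not part of the job, to be left alone
- bottle: capped clear bottle, 58 mm across, 160 mm high; not part of the job, to be left alone
- screw_cup: open steel cup, 68 mm across, 45 mm high; not part of the job, to be left alone
- multimeter: black hand-held meter lying flat, 160 x 78 x 40 mm; not part of the job, to be left alone
- heatsink: small finned aluminium heatsink, 50 x 32 x 30 mm; not part of the job, to be left alone
Not all that is in view belongs to the job. Leave any purple look-alike of the fuse_long alone. What is shaped like the fuse_short but pink is not meant.

How it is judged:
On the way, in this order (a step that is already met when the one before it is completed fails the run):
1. the long fuse is fully home in pocket one and let go (horizontal distance between fuse_long and pocket1 below 0.004 m and z of fuse_long in the frame of pocket1 below -0.02 m and angle between fuse_long's own z axis and vertical below 0.12 rad and contact force between the fingers and fuse_long below 0.2 N), for 0.2 s.
2. then the short fuse is fully home in pocket two and let go (horizontal distance between fuse_short and pocket2 below 0.004 m and z of fuse_short in the frame of pocket2 below -0.02 m and angle between fuse_short's own z axis and vertical below 0.12 rad and contact force between the fingers and fuse_short below 0.2 N), for 0.2 s.
3. then the fastener's slot lines up with the marks, within 0.15 rad (value of joint fastener between -0.15 and 0.15 rad), for 0.1 s.
4. then the fingers press the cover at least 6 mm down, to within 2 mm of flush (value of joint cover above 0.006 m and contact force between the fingers and cover above 4 N), for 0.2 s.
At the end, for the whole second after the job is handed in: Fingers press the cover or fastener with over 4 N and it is 6 to 8 mm down; slot within 0.15 rad of the marks; long fuse in pocket one, short in pocket two, each 20 mm deep or more, within 4 mm of its axis and 0.12 rad of upright; no bystander moved over 30 mm (all of step 3 and all of step 4 and horizontal distance between fuse_long and pocket1 below 0.004 m and z of fuse_long in the frame of pocket1 below -0.02 m and angle between each of fuse_long, fuse_short's own z axis and vertical below 0.12 rad and horizontal distance between fuse_short and pocket2 below 0.004 m and z of fuse_short in the frame of pocket2 below -0.02 m); the arm keeps its last pose, push and grip.
It fails at once if one of the other things on the bench is moved by more than 30 mm (distance of any of tape_roll, screwdriver, bottle, screw_cup, multimeter, heatsink from where it was at the start of the episode above 0.03 m).
It also fails if it takes over 64 s, if anything falls off the work surface, if the arm or the gripper's body presses on something with over 40 N, if the wrist force passes 120 N, or if a joint passes its speed limit or range.

### The arm

A 6-joint arm with a two-finger parallel gripper is mounted at the origin on the work surface. World frame = base frame: x ahead of the robot, y to its left, z up, the work surface at z = 0. Lengths are in m, angles in rad, forces in N, time in s.
With the tool pointing down it reaches from about 0.3 to 0.75 m from the base axis. Payload 8.5 kg.
Tool frame: the origin (TCP) lies midway between the tips of the shut fingers; the grasp point (between the pads) lies 19 mm behind it; z points along the fingers, y is the line along which they close (so a half turn about z gives the same grasp; the last joint's range is limited). The gripper opens to 85 mm and grips with 20 to 120 N. Pads are 22 mm wide; open, the fingers measure 114 mm over their backs; the gripper's body (76 mm by 85 mm) begins 54 mm behind the grasp point. The pads swing forward as they close: fully open they stand 13 mm farther back than shut.
Start: joints at [-1.443, 0.381, 1.297, -0, 1.464, -0.215], TCP at [0.185, -0.518, 0.231] pointing down, gripper open.
Joint ranges: [-3.11, 3.11], [-0.89, 2.33], [0.22, 2.48], [-1.42, 4.56], [0.17, 2.85], [-2.88, 2.88]. Speed limits (rad/s): [2.39, 2.39, 3.14, 3.14, 3.14, 3.14].

### API

Orientations are given as a unit quaternion [x, y, z, w].
In Python, from bench import sense, snapshot, camera_model, sign_off gives the robot as it stands. The module is installed in compiled form; this text tells all that it offers.
- The arm moves only by the tool play_rows, never from a script. Its argument "increments" is a list that holds one entry, the list of rows, each a list of 4 numbers: the shift along the tool's x, y, z in cm, then the turn about the tool's z in rad. A call has 1 to 8 rows; each row shifts and turns the commanded pose from where the row before left it, along the tool's axes as they then stand; what a row does not reach is not made up. A row lasts 1/12 s, in which the tool goes at most 41.7 mm and 7.16 degrees, less where a joint would pass 70% of its speed; a pose out of reach is approached as far as the arm can. A call is refused whole if a number of a shift passes 4.17 or a number of a turn 0.125, either way. A call with a gripper value outside its range is refused whole. "jaw" is the closure, from 0 (fully open) to 1 (shut), set as the call begins (left out, the last holds). The fingers move at their own pace and stop on an object; "force" is the grip in N (left out, the last holds). Time passes only in rows, so rows that do not move let the fingers close. It gives the time, the measured TCP pose, the force, the opening and the grip force at its end, in the units of the state.
- sense(): the state, without advancing time (a new reading comes with each control period).
- snapshot(name): name is "scene" or "top" or "wrist"; returns the picture (384x512x3 uint8, red, green, blue); there is no depth.
- camera_model(name): a dict with "mtx" (3x3 intrinsics, pixels), "extrinsics" (4x4, takes a point from camera to world coordinates). Camera axes: x right, y down, z forward; pixel columns grow to the right and rows downward; lengths in m; the calibration is good to about 2 mm. The wrist camera is an equidistant fisheye: a pixel r from the principal point sees the ray r / f radians off the axis. A picture is of the moment at which its call begins: read the wrist's pose just before it. camera_model takes no time and is no camera call; for the wrist camera it gives the pose at the moment of the call.
- sign_off(): hands the job in; it is judged then, once.
The state is a dict: "time": time; "joint_positions": joint angles; "dq": joint speeds; "joint_efforts": joint torques, N m; "tcp_pos": TCP position; "eef_rot": TCP orientation; "ft_force": force on the tool from outside, world axes, zero at the start; "moment": the same for the moment, N m; "opening": finger opening in m; "grasp_force": force on a finger pad.
Only numpy, scipy, OpenCV 4.12 (cv2) and the standard library are available. Lean on these libraries where they do the work, as an engineer would, in place of code of your own. Each camera call takes 0.05 s, during which the arm holds its last target. There are 200 camera calls.

## Working session

There is one attempt and no reset: what is moved stays moved. The work goes in short steps, Python scripts to look and compute and a tool call to move; the robot and the scene stay as the last step left them, time stands still between calls to the robot, and variables do not carry over. Pictures are saved under pics/ and viewed, at most 10 in all, crops included, and the job is handed in when it is done.

Besides the shell and the picture viewer there is one more tool, called after "Call:" as name([rows], argument=value, ...), one row to a line, values as JSON. play_rows: Moves the arm, as the interface text tells. Its arguments: {"type":"object","properties":{"increments":{"type":"array","items":{"type":"array","items":{"type":"array","items":{"type":"number"}}}},"jaw":{"type":"number"},"force":{"type":"number"}},"required":["increments"]}

```bash
mkdir -p pics
cat > h.py <<'E'
import numpy as np, cv2
from bench import sense, snapshot, camera_model, sign_off
from scipy.spatial.transform import Rotation as R
def ray(name,uv,m=None):
    m=m or camera_model(name); K=np.array(m["mtx"]); T=np.array(m["extrinsics"])
    x=(uv[0]-K[0,2])/K[0,0]; y=(uv[1]-K[1,2])/K[1,1]
    if name=="wrist":
        r=np.hypot(x,y); s=np.sin(r)/r if r>1e-9 else 1; d=np.array([x*s,y*s,np.cos(r)])
    else: d=np.array([x,y,1.])
    return T[:3,3],T[:3,:3]@d
def onz(name,uv,z,m=None):
    o,d=ray(name,uv,m); return o+d*(z-o[2])/d[2]
def proj(name,p,m=None):
    m=m or camera_model(name); K=np.array(m["mtx"]); T=np.array(m["extrinsics"])
    c=T[:3,:3].T@(np.array(p)-T[:3,3])
    if name=="wrist":
        r=np.hypot(c[0],c[1]); th=np.arctan2(r,c[2]); c=np.array([c[0]/r*th,c[1]/r*th,1])
    return K[0,0]*c[0]/c[2]+K[0,2],K[1,1]*c[1]/c[2]+K[1,2]
E
python3 - <<'E'
from h import *
for n in("scene","top","wrist"):
    m=camera_model(n);im=snapshot(n);cv2.imwrite(f"pics/{n}0.png",cv2.resize(im[:,:,::-1],(800,600),interpolation=cv2.INTER_CUBIC) if n!="wrist" else im[:,:,::-1]);np.save(f"pics/{n}0.npy",im)
    print(n,np.round(m["mtx"],1).tolist(),np.round(m["extrinsics"],3).tolist())
s=sense();print({k:np.round(v,3).tolist() for k,v in s.items()})
E
```

```text
scene [[387.8, 0.0, 247.0], [0.0, 387.8, 186.4], [0.0, 0.0, 1.0]] [[0.589, 0.642, -0.491, 1.095], [0.808, -0.455, 0.373, -0.379], [0.016, -0.617, -0.787, 0.967], [0.0, 0.0, 0.0, 1.0]]
top [[433.7, 0.0, 259.8], [0.0, 433.7, 197.1], [0.0, 0.0, 1.0]] [[-0.009, -0.982, 0.19, 0.255], [-1.0, 0.011, 0.008, 0.015], [-0.01, -0.19, -0.982, 1.56], [0.0, 0.0, 0.0, 1.0]]
wrist [[297.3, 0.0, 255.4], [0.0, 297.3, 192.4], [0.0, 0.0, 1.0]] [[0.336, -0.895, -0.292, 0.259], [-0.942, -0.32, -0.102, -0.491], [-0.002, 0.31, -0.951, 0.374], [0.0, 0.0, 0.0, 1.0]]
{'time': 0.15, 'joint_positions': [-1.443, 0.381, 1.298, 0.0, 1.464, -0.215], 'dq': [0.001, -0.001, -0.004, 0.001, -0.001, -0.001], 'joint_efforts': [0.001, -44.863, -23.134, -0.0, 0.004, -0.0], 'tcp_pos': [0.185, -0.518, 0.231], 'eef_rot': [0.985, 0.171, 0.0, -0.001], 'ft_force': [-0.512, -0.187, 0.129], 'moment': [-0.076, -0.002, 0.013], 'grasp_force': 0.0, 'opening': 0.085}
```

View pics/top0.png

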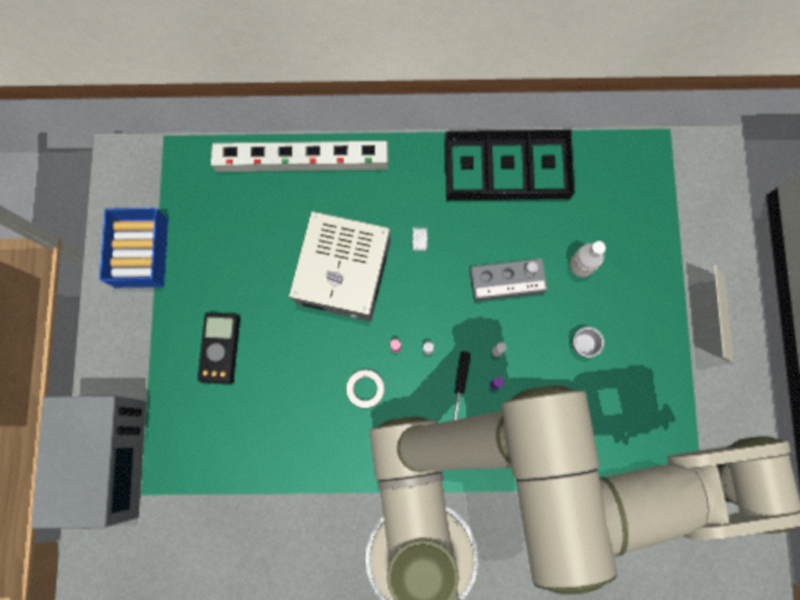

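View pics/scene0.png

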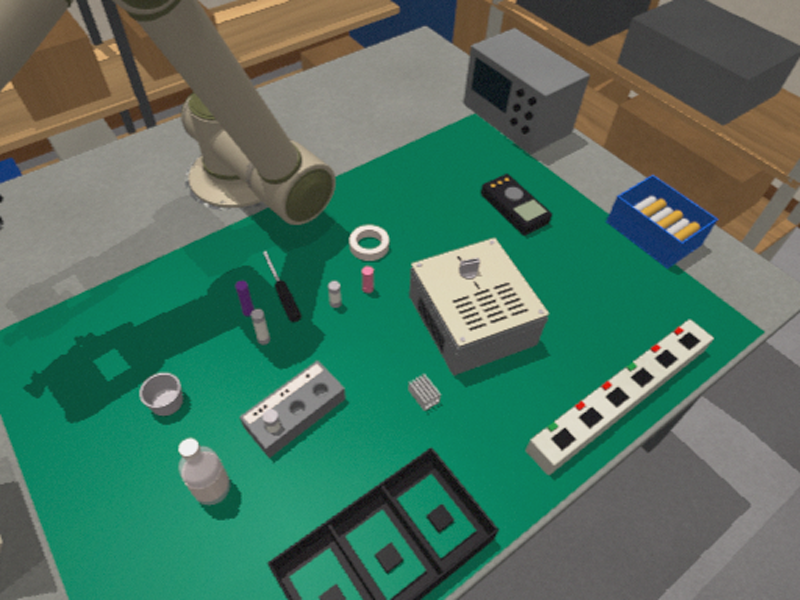

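Top view (800x600): long white fuse (499,349), its purple look-alike (497,383); short white fuse (428,347), its pink look-alike (395,345). The block is at (508,279) with pocket 3 filled, at (532,267). The fastener is at (334,278). I choose the white ones and check them in a close crop.

Run:
```python
from h import *
t=np.load("pics/top0.npy");s=np.load("pics/scene0.npy")
a=cv2.resize(t[160:255,240:360],(760,600),interpolation=cv2.INTER_CUBIC)[:,:,::-1]
a=cv2.resize(t[160:255,236:356],(480,380),interpolation=cv2.INTER_CUBIC)
b=cv2.resize(s[155:300,145:245],(262,380),interpolation=cv2.INTER_CUBIC)
c=cv2.resize(t[130:210,180:255],(262,280),interpolation=cv2.INTER_CUBIC)
im=np.zeros((600,800,3),np.uint8);im[:380,:480]=a;im[:380,490:752]=b
im[384:600,:262]=c[:216]
im[384:600,270:770]=cv2.resize(s[145:215,255:355],(500,350),interpolation=cv2.INTER_CUBIC)[:216]
cv2.imwrite("pics/crop1.png",im[:,:,::-1])
# masks
for n,I in(("top",t),("scene",s)):
    hsv=cv2.cvtColor(I,cv2.COLOR_RGB2HSV)
    m=((hsv[:,:,1]<75)&(hsv[:,:,2]>85)).astype(np.uint8)
    k,l,st,ce=cv2.connectedComponentsWithStats(m)
    for i in range(1,k):
        if 15<st[i,4]<4000: 
            print(n,st[i].tolist(),np.round(ce[i],1),np.round(onz(n,ce[i],.05),3))
```

```text
top [135, 90, 114, 20, 1796] [191.6  99.7] [0.918 0.278 0.05 ]
top [185, 135, 65, 69, 3088] [217.2 168.5] [0.654 0.18  0.05 ]
top [71, 141, 28, 17, 195] [ 84.7 148.6] [0.734 0.663 0.05 ]
top [264, 145, 10, 16, 146] [268.4 152.8] [ 0.71  -0.005  0.05 ]
top [365, 154, 23, 24, 382] [375.9 165.3] [ 0.659 -0.389  0.05 ]
top [71, 159, 26, 6, 151] [ 83.9 161.5] [0.686 0.663 0.05 ]
top [301, 166, 49, 26, 1005] [325.  178.2] [ 0.613 -0.205  0.05 ]
top [71, 168, 26, 10, 156] [ 83.3 173.5] [0.641 0.662 0.05 ]
top [131, 203, 19, 14, 234] [139.9 209.4] [0.508 0.452 0.05 ]
top [366, 209, 21, 20, 325] [376.1 218.6] [ 0.466 -0.378  0.05 ]
top [249, 216, 8, 10, 48] [252.8 220.2] [0.465 0.053 0.05 ]
top [271, 218, 7, 9, 50] [273.8 222.3] [ 0.457 -0.02   0.05 ]
top [315, 219, 9, 10, 63] [318.9 223.5] [ 0.451 -0.178  0.05 ]
top [132, 220, 12, 11, 109] [137.5 225. ] [0.453 0.458 0.05 ]
top [222, 236, 24, 25, 328] [233.4 248.2] [0.368 0.121 0.05 ]
scene [0, 0, 41, 58, 1129] [13.  18.6] [-0.85  -0.237  0.05 ]
scene [41, 0, 19, 28, 119] [49.6 10.4] [-0.83  -0.079  0.05 ]
scene [56, 0, 17, 27, 230] [64.2 12.
[... 993 characters left out ...]
5.1 186.4] [0.624 0.199 0.05 ]
scene [169, 161, 10, 19, 45] [173.3 170.2] [ 0.34  -0.093  0.05 ]
scene [210, 180, 8, 17, 114] [213.8 187.7] [ 0.47  -0.028  0.05 ]
scene [160, 198, 13, 23, 180] [166.2 208.4] [ 0.454 -0.181  0.05 ]
scene [337, 204, 120, 100, 2540] [393.8 254.9] [0.936 0.238 0.05 ]
scene [154, 231, 66, 56, 1545] [185.6 258.5] [ 0.624 -0.217  0.05 ]
scene [89, 239, 27, 27, 581] [103.  251.6] [ 0.48  -0.383  0.05 ]
scene [262, 240, 20, 23, 284] [271.4 250.8] [ 0.737 -0.02   0.05 ]
scene [0, 266, 44, 118, 1411] [ 18.3 344.4] [ 0.59  -0.632  0.05 ]
scene [114, 280, 33, 43, 951] [129.4 302. ] [ 0.646 -0.387  0.05 ]
scene [0, 341, 2, 13, 18] [3.00e-01 3.47e+02] [ 0.573 -0.667  0.05 ]
```

View pics/crop1.png

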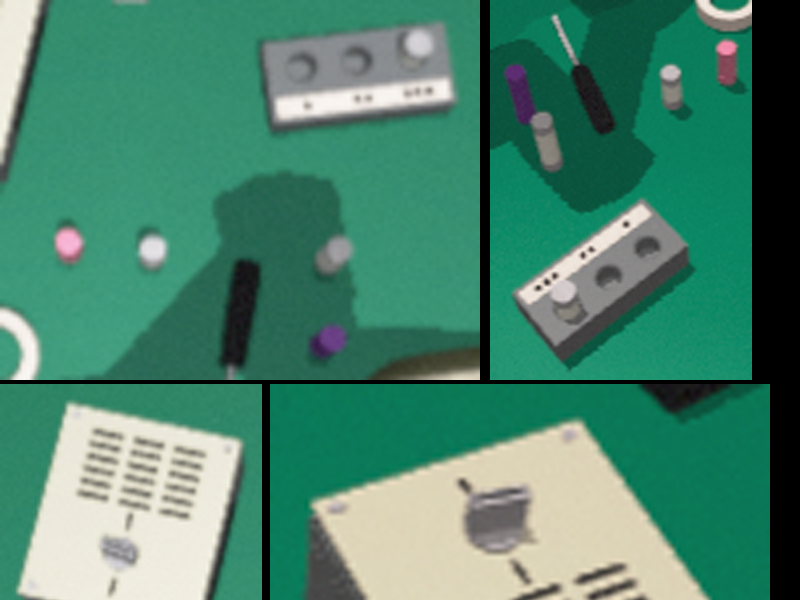

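The crop confirms the long white fuse (crop 335,255), with the purple one at (328,342), and the short white fuse (152,250), with the pink one at (68,245). Next I measure the block and unit roughly and move in.

```bash
cat >> h.py <<'E'
def wrap(a): return (a+np.pi)%(2*np.pi)-np.pi
def pose():
    s=sense(); M=R.from_quat(s["eef_rot"]).as_matrix(); return np.array(s["tcp_pos"]),np.arctan2(M[1,0],M[0,0]),M,s
def plan(p,phi,step=.028,n=None):
    p0,f0,M,s=pose(); d=np.array(p)-p0; df=wrap(phi-f0)
    n=n or int(max(np.ceil(np.linalg.norm(d)/step),np.ceil(abs(df)/.11),1))
    r=[]
    for i in range(n):
        f=f0+df*i/n; e=d/n*100
        r.append([round(np.cos(f)*e[0]+np.sin(f)*e[1],2),round(np.sin(f)*e[0]-np.cos(f)*e[1],2),round(-e[2],2),round(-df/n,4)])
    print("from",np.round(p0,4),round(f0,4),"rows",r)
E
python3 - <<'E'
from h import *
t=np.load("pics/top0.npy");hsv=cv2.cvtColor(t,cv2.COLOR_RGB2HSV)
# block dark pocket mouths and strip dots
g=cv2.cvtColor(t,cv2.COLOR_RGB2GRAY)
sub=((hsv[160:195,298:352,1]<75)).astype(np.uint8)
c=max(cv2.findContours(sub,cv2.RETR_EXTERNAL,2)[0],key=cv2.contourArea)
print("blk",cv2.minAreaRect(c+np.array([298,160])))
for (u,v) in((311.4,176.6),(325.3,175.2)): print("pocket",onz("top",(u,v),.04).round(4))
a=onz("top",(262/4+236,40/4+160),.04);b=onz("top",(445/4+236,25/4+160),.04);print(a,b,"yaw",np.arctan2(-(a-b)[0],(a-b)[1]))
# unit cover
m=((hsv[:,:,1]<60)&(hsv[:,:,2]>150)).astype(np.uint8);m[:, :180]=0;m[:130]=0;m[215:]=0;m[:,255:]=0
m=cv2.morphologyEx(m,cv2.MORPH_CLOSE,np.ones((9,9)))
c=max(cv2.findContours(m,0,2)[0],key=cv2.contourArea);q=cv2.boxPoints(cv2.minAreaRect(c))
w=np.array([onz("top",x,.102) for x in q]);print("cover",w.round(3).tolist(),w.mean(0).round(3),np.linalg.norm(w-np.roll(w,1,0),axis=1).round(3))
for n,z,uv in(("top",.043,(318.9,223.5)),("scene",.043,(166.2,208.4)),("top",.03,(273.8,222.3)),("scene",.03,(213.8,187.7))):print(n,onz(n,uv,z).round(3))
plan((.39,-.19,.25),1.6)
E
```

```text
blk ((325.0648498535156, 178.55117797851562), (22.375097274780273, 46.97018051147461), 83.2901611328125)
pocket [ 0.6222 -0.1583  0.04  ]
pocket [ 0.6268 -0.2084  0.04  ]
[ 0.64710601 -0.1233733   0.04      ] [ 0.65906132 -0.28877777  0.04      ] yaw 0.07215374925236012
cover [[0.567, 0.287, 0.102], [0.77, 0.243, 0.102], [0.722, 0.062, 0.102], [0.522, 0.111, 0.102]] [0.645 0.176 0.102] [0.182 0.207 0.187 0.206]
top [ 0.452 -0.179  0.043]
scene [ 0.449 -0.179  0.043]
top [ 0.459 -0.021  0.03 ]
scene [ 0.456 -0.021  0.03 ]
from [ 0.1848 -0.5178  0.2309] 0.3428 rows [[np.float64(2.17), np.float64(-1.71), np.float64(-0.14), np.float64(-0.0898)], [np.float64(2.31), np.float64(-1.51), np.float64(-0.14), np.float64(-0.0898)], [np.float64(2.44), np.float64(-1.3), np.float64(-0.14), np.float64(-0.0898)], [np.float64(2.54), np.float64(-1.07), np.float64(-0.14), np.float64(-0.0898)], [np.float64(2.63), np.float64(-0.84), np.float64(-0.14), np.float64(-0.0898)], [np.float64(2.7), np.float64(-0.6), np.float64(-0.14), np.float64(-0.0898)], [np.float64(2.74), np.float64(-0.36), np.float64(-0.14), np.float64(-0.0898)], [np.float64(2.76), np.float64(-0.11), np.float64(-0.14), np.float64(-0.0898)], [np.float64(2.76), np.float64(0.14), np.float64(-0.14), np.float64(-0.0898)], [np.float64(2.74), np.float64(0.38), np.float64(-0.14), np.float64(-0.0898)], [np.float64(2.69), np.float64(0.63), np.float64(-0.14), np.float64(-0.0898)], [np.float64(2.62), np.float64(0.87), np.float64(-0.14), np.float64(-0.0898)], [np.float64(2.53), np.float64(1.1), np.float64(-0.14), np.float64(-0.0898)], [np.float64(2.43), np.float64(1.32), np.float64(-0.14), np.float64(-0.0898)]]
```

Call:
play_rows([
  [[2.17,-1.71,-0.1,-0.09],[2.31,-1.51,-0.1,-0.09],[2.44,-1.3,-0.1,-0.09],[2.54,-1.07,-0.1,-0.09],[2.63,-0.84,-0.1,-0.09],[2.7,-0.6,-0.1,-0.09],[2.74,-0.36,-0.1,-0.09],[2.76,-0.11,-0.1,-0.09]],
], jaw=0.5)

```text
time: 0.82
tcp_pos: [0.3024, -0.3293, 0.2393]
eef_rot: [0.861, 0.509, 0.0, -0.0]
ft_force: [0.3, 0.1, -0.2]
opening: 0.0428
grasp_force: 0.0
```

Call:
play_rows([
  [[2.76,0.14,-0.1,-0.09],[2.74,0.38,-0.1,-0.09],[2.69,0.63,-0.1,-0.09],[2.62,0.87,-0.1,-0.09],[2.53,1.6,-0.1,-0.09],[2.43,1.8,-0.1,-0.09],[0,2.5,0,-0.05],[0,0,0,0]],
])

```text
time: 1.48
tcp_pos: [0.4271, -0.1891, 0.2452]
eef_rot: [0.675, 0.737, 0.0, 0.0]
ft_force: [-0.7, 0.3, 0.2]
opening: 0.043
grasp_force: 0.0
```

Run:
```python
from h import *
p,f,M,s=pose();m=camera_model("wrist");im=snapshot("wrist")
np.save("pics/w1.npy",im);cv2.imwrite("pics/w1.png",cv2.resize(im[:,:,::-1],(800,600)))
print(p,f,s["time"],s["opening"],M[:,2]);print([proj("wrist",x,m) for x in([.451,-.179,.086],[.458,-.021,.06],[.622,-.158,.04],[.627,-.208,.04])])
```

```text
[ 0.42712429 -0.18908532  0.24519462] 1.6585962458809567 1.4833 0.04299174838859306 [ 1.17404519e-03 -7.45891959e-05 -9.99999308e-01]
[(np.float64(278.97914810731237), np.float64(168.41171679173698)), (np.float64(297.1575695887232), np.float64(24.94656857552542)), (np.float64(406.25275389638756), np.float64(157.8232989881256)), (np.float64(401.8796990176549), np.float64(194.37433482926988))]
```

View pics/w1.png

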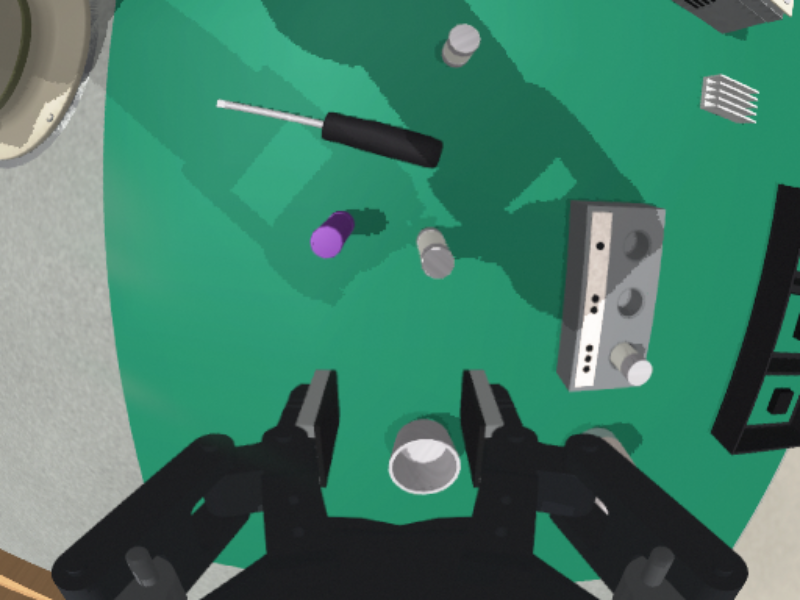

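The long fuse top is at (437,262), the short one at (463,38), and the pockets at (637,245) and (630,302). These agree with the predictions to within about 1 mm. Now I descend onto the long fuse.

Call:
play_rows([
  [[0.4,1.24,2.8,0],[0.4,1.24,2.8,0],[0,0,2.8,0],[0,0,2.8,0],[0,0,2.8,0],[0,0,2.8,0],[0,0,2.8,0],[0,0,0,0]],
])

```text
time: 2.2
tcp_pos: [0.4458, -0.1792, 0.0455]
eef_rot: [0.678, 0.735, -0.001, -0.004]
ft_force: [-0.7, 0.2, -0.4]
opening: 0.0424
grasp_force: 0.0
```

Call:
play_rows([
  [[0,0,0.1,0],[0,0,0,0],[0,0,0,0],[0,0,0,0],[0,0,0,0],[0,0,0,0]],
], jaw=1, force=40)

```text
time: 2.7
tcp_pos: [0.4489, -0.1804, 0.0493]
eef_rot: [0.678, 0.736, 0.0, 0.001]
ft_force: [-0.7, 0.2, 6.3]
opening: 0.021
grasp_force: 39.8
```

Call:
play_rows([
  [[0,0,-2,0],[0,0,-2,0],[0,0,-2,0],[0,0,-2,0],[0,0,-1,0],[0,0,0,0],[0,0,0,0]],
])

```text
time: 3.28
tcp_pos: [0.4485, -0.1801, 0.1385]
eef_rot: [0.678, 0.736, 0.0, 0.0]
ft_force: [0.5, 0.5, -1.3]
opening: 0.0209
grasp_force: 39.2
```

Run:
```python
from h import *
p,f,M,s=pose();m=camera_model("wrist");im=snapshot("wrist")
np.save("pics/w2.npy",im);cv2.imwrite("pics/w2.png",cv2.resize(im[60:340,180:500][:,:,::-1],(800,700))[:600])
print(p,f,s["time"],s["opening"]);print([np.round(proj("wrist",x,m),1) for x in(p,p-M[:,2]*.04,[.622,-.158,.04],[.627,-.208,.04])])
```

```text
[ 0.44847083 -0.18012987  0.13846528] 1.6528315962198463 3.2833 0.020880087104789627
[array([255.7, 250.1]), array([255.8, 294.6]), array([435.5, 185.9]), array([427. , 232.9])]
```

View pics/w2.png

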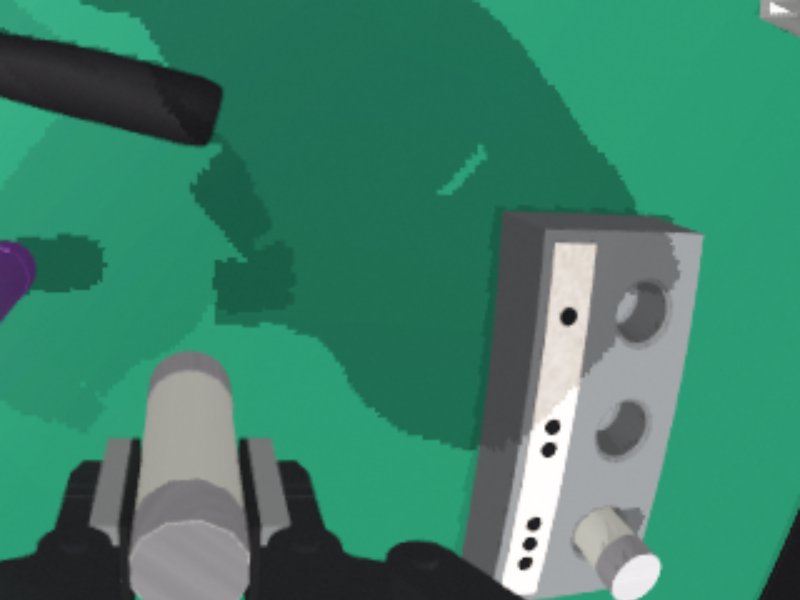

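The fuse is gripped and upright, and both empty pockets are clear. Next I hover over pocket 2 with a full view of pocket 1.

Call:
play_rows([
  [[-0.5,2.5,-0.25,0],[-0.5,2.5,-0.25,0],[-0.5,2.5,-0.25,0],[-0.5,2.5,-0.25,0],[-0.5,2.5,-0.25,0],[-0.5,2.5,-0.25,0],[-1,2.7,-0.2,0],[0,0,0,0]],
])

```text
time: 4.0
tcp_pos: [0.6313, -0.2063, 0.1532]
eef_rot: [0.677, 0.736, 0.0, -0.0]
ft_force: [0.5, -0.2, -0.6]
opening: 0.0207
grasp_force: 39.4
```

```bash
cat >> h.py <<'E'
def top_circle(im,m,guess,z,rmax=60):
    """bright/grey (unsaturated) blob crop helper"""
    g=cv2.cvtColor(im,cv2.COLOR_RGB2GRAY); return g
E
python3 - <<'E'
from h import *
p,f,M,s=pose();m=camera_model("wrist");im=snapshot("wrist")
np.save("pics/w3.npy",im)
cv2.imwrite("pics/w3.png",cv2.resize(im[120:330,170:450][:,:,::-1],(800,600),interpolation=cv2.INTER_CUBIC))
q=[proj("wrist",x,m) for x in(p+[0,0,.0367],[.6222,-.158,.04],[.627,-.208,.04])]
print(p,f,s["time"],np.round(q,1).tolist(),[((a-170)*2.857,(b-120)*2.857) for a,b in q])
E
```

```text
[ 0.63125645 -0.20627174  0.15319466] 1.653335385217153 4.0 [[255.9, 290.0], [249.8, 134.9], [250.8, 190.2]] [(np.float64(245.2870415977182), np.float64(485.74990419118654)), (np.float64(227.985323007402), np.float64(42.515500496640534)), (np.float64(230.84551556347594), np.float64(200.6406695425987))]
```

View pics/w3.png

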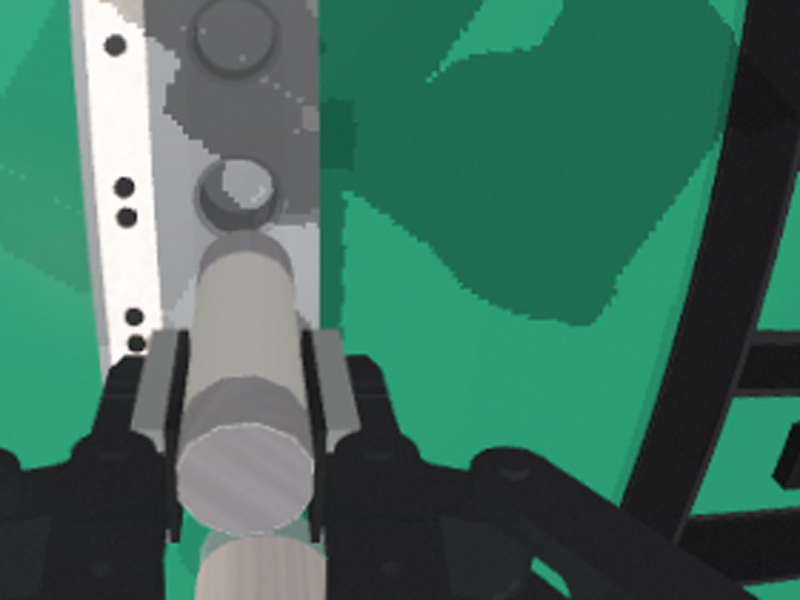

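Pocket 1's mouth is at (235,38), pocket 2's at (237,196), and the held fuse's top at (245,478).

Run:
```python
from h import *
p,f,M,s=pose();m=camera_model("wrist")
U=lambda a,b:(a/2.857+170-.33,b/2.857+120-.33)
P1=onz("wrist",U(235,38),.04,m);P2=onz("wrist",U(237.5,196),.04,m);F=onz("wrist",U(245,478.5),p[2]+.0367,m)
print(P1,P2,P1-P2,F-p,proj("wrist",p+M[:,2]*.049,m))
# lateral: dots rows on strip: one dot and two dots for along-y check
d1=onz("wrist",U(115,45),.04,m);d2=onz("wrist",U(125.5,202),.04,m);print(d1,d2,np.arctan2(-(d1-d2)[0],(d1-d2)[1]))
plan((P1[0],P1[1],.153),f)
```

```text
[ 0.62171681 -0.15550879  0.04      ] [ 0.62647021 -0.20527505  0.04      ] [-0.0047534   0.04976626  0.        ] [-0.00025358  0.0015654   0.0367    ] (np.float64(255.71204083333316), np.float64(216.05297592519528))
[ 0.58537527 -0.1602751   0.04      ] [ 0.59100098 -0.21020442  0.04      ] 0.11220023656459926
from [ 0.6293 -0.2057  0.153 ] 1.6533 rows [[np.float64(2.53), np.float64(-0.17), np.float64(-0.0), np.float64(-0.0)], [np.float64(2.53), np.float64(-0.17), np.float64(-0.0), np.float64(-0.0)]]
```

Call:
play_rows([
  [[1.6,0,0,0],[1.6,-0.05,0,0],[1.58,-0.1,0,0],[0,0,2,0],[0,0,2,0],[0,0,1,0],[0,0,0,0],[0,0,0,0]],
])

```text
time: 4.72
tcp_pos: [0.6226, -0.1574, 0.1057]
eef_rot: [0.677, 0.736, -0.0, -0.0]
ft_force: [0.1, -0.5, 0.5]
opening: 0.0211
grasp_force: 39.4
```

Run:
```python
from h import *
plan((.624,-.1582,.1),1.653)
```

```text
from [ 0.6226 -0.1574  0.1057] 1.6532 rows [[np.float64(-0.1), np.float64(0.13), np.float64(0.57), np.float64(0.0002)]]
```

Call:
play_rows([
  [[-0.08,0.13,0.6,0],[0,0,0.6,0],[0,0,0.5,0],[0,0,0.5,0],[0,0,0.5,0],[0,0,0,0],[0,0,0,0]],
])

```text
time: 5.3
tcp_pos: [0.6241, -0.1587, 0.078]
eef_rot: [0.678, 0.735, -0.0, -0.0]
ft_force: [0.1, -0.2, 0.4]
opening: 0.0208
grasp_force: 39.4
```

Call:
play_rows([
  [[0,0,0.5,0],[0,0,0.4,0],[0,0,0.3,0],[0,0,0.2,0],[0,0,0,0],[0,0,0,0]],
])

```text
time: 5.8
tcp_pos: [0.6242, -0.1587, 0.0653]
eef_rot: [0.677, 0.736, 0.0, 0.0]
ft_force: [-2.8, 1.4, 8.3]
opening: 0.021
grasp_force: 40.3
```

Call:
play_rows([
  [[0,0,0,0],[0,0,0,0],[0,0,0,0],[0,0,0,0],[0,0,0,0],[0,0,0,0]],
], jaw=0.5)

```text
time: 6.3
tcp_pos: [0.6241, -0.1587, 0.0642]
eef_rot: [0.678, 0.735, -0.0, -0.0]
ft_force: [0.5, -0.3, -0.3]
opening: 0.0429
grasp_force: 0.0
```

Call:
play_rows([
  [[0,0,-2,0],[0,0,-2.5,0],[0,0,-2.5,0],[0,0,-2.5,0],[0,0,-2.5,0],[0,0,0,0],[0,0,0,0]],
])

```text
time: 6.88
tcp_pos: [0.6245, -0.1589, 0.1855]
eef_rot: [0.678, 0.735, 0.0, 0.001]
ft_force: [-0.6, 0.5, -0.2]
opening: 0.0428
grasp_force: 0.0
```

Run:
```python
from h import *
p,f,M,s=pose();m=camera_model("wrist");im=snapshot("wrist");np.save("pics/w4.npy",im)
c=cv2.resize(im[100:384,130:430][:,:,::-1],None,fx=2,fy=2)
cv2.imwrite("pics/w4.png",c)
q=[np.array(proj("wrist",x,m)) for x in([.624,-.157,.102],[.6282,-.207,.04])]
print(p,f,s["time"],s["ft_force"],[(x-[130,100])*2 for x in q])
plan((.4575,-.0225,.16),1.653)
```

```text
[ 0.62449771 -0.15885929  0.1854967 ] 1.6528088811738713 6.8833 [-0.59400181  0.51677269 -0.16476033] [array([249.99880759, 194.66664483]), array([250.13445572, 245.87655177])]
from [ 0.624  -0.1586  0.184 ] 1.6528 rows [[np.float64(1.87), np.float64(-1.93), np.float64(0.3), np.float64(-0.0)], [np.float64(1.87), np.float64(-1.93), np.float64(0.3), np.float64(-0.0)], [np.float64(1.87), np.float64(-1.93), np.float64(0.3), np.float64(-0.0)], [np.float64(1.87), np.float64(-1.93), np.float64(0.3), np.float64(-0.0)], [np.float64(1.87), np.float64(-1.93), np.float64(0.3), np.float64(-0.0)], [np.float64(1.87), np.float64(-1.93), np.float64(0.3), np.float64(-0.0)], [np.float64(1.87), np.float64(-1.93), np.float64(0.3), np.float64(-0.0)], [np.float64(1.87), np.float64(-1.93), np.float64(0.3), np.float64(-0.0)]]
```

View pics/w4.png

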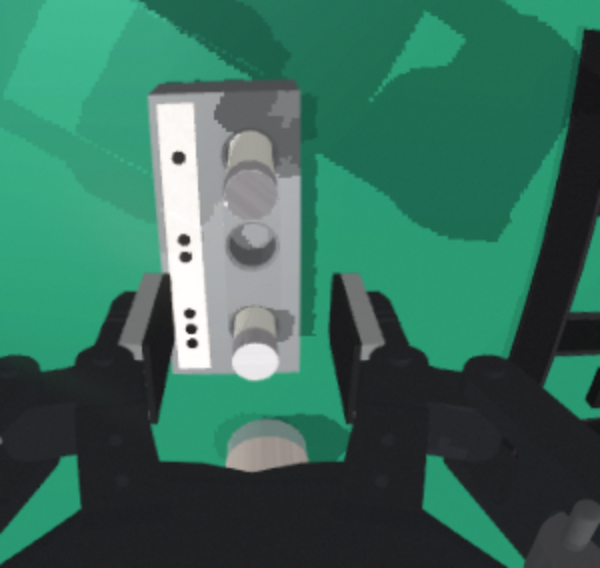

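The long fuse is home: its top is at (250,193) against a predicted (250,195). Pocket 2 is empty at (251,245). Next is the short fuse.

Call:
play_rows([
  [[1.87,-1.93,0.3,0],[1.87,-1.93,0.3,0],[1.87,-1.93,0.3,0],[1.87,-1.93,0.3,0],[1.87,-1.93,0.3,0],[1.87,-1.93,0.3,0],[1.87,-1.93,0.3,0],[1.9,-1.93,0.3,0]],
])

```text
time: 7.6
tcp_pos: [0.4562, -0.021, 0.1589]
eef_rot: [0.678, 0.735, -0.001, -0.001]
ft_force: [0.9, 0.8, -0.1]
opening: 0.0431
grasp_force: 0.0
```

Call:
play_rows([
  [[0,0,2,0],[0,0,2,0],[0,0,1,0],[0,0,0,0],[0,0,0,0]],
])

```text
time: 8.02
tcp_pos: [0.4574, -0.0218, 0.1095]
eef_rot: [0.678, 0.735, -0.001, -0.001]
ft_force: [-0.5, -0.3, -0.7]
opening: 0.0428
grasp_force: 0.0
```

Run:
```python
from h import *
p,f,M,s=pose();m=camera_model("wrist");im=snapshot("wrist");np.save("pics/w5.npy",im)
hsv=cv2.cvtColor(im,cv2.COLOR_RGB2HSV);q=np.array(proj("wrist",[.4575,-.021,.06],m))
k=((hsv[:,:,1]<60)&(hsv[:,:,2]>90)).astype(np.uint8)
_,l,st,ce=cv2.connectedComponentsWithStats(k)
for i in range(1,len(st)):
    if st[i,4]>100 and np.linalg.norm(ce[i]-q)<60: print(st[i],ce[i])
print(p,f,q,s["time"]);plan((.4575,-.021,.03),1.653)
```

```text
[ 241  178   32   51 1280] [256.2828125  203.67421875]
[ 0.45743645 -0.02180596  0.10951738] 1.6527461122794151 [256.06897137 214.73793864] 8.0167
from [ 0.4579 -0.022   0.1102] 1.6528 rows [[np.float64(0.03), np.float64(-0.01), np.float64(2.67), np.float64(-0.0001)], [np.float64(0.03), np.float64(-0.01), np.float64(2.67), np.float64(-0.0001)], [np.float64(0.03), np.float64(-0.01), np.float64(2.67), np.float64(-0.0001)]]
```

Call:
play_rows([
  [[0.05,0,2.7,0],[0.05,0,2.7,0],[0,0,2.5,0],[0,0,0.1,0],[0,0,0,0]],
])

```text
time: 8.48
tcp_pos: [0.4578, -0.021, 0.0304]
eef_rot: [0.678, 0.735, -0.0, -0.001]
ft_force: [0.3, -0.7, 1.0]
opening: 0.0427
grasp_force: 0.0
```

Call:
play_rows([
  [[0,0,0,0],[0,0,0,0],[0,0,0,0],[0,0,0,0],[0,0,0,0],[0,0,0,0]],
], jaw=1, force=40)

```text
time: 8.98
tcp_pos: [0.4589, -0.0212, 0.0319]
eef_rot: [0.678, 0.736, 0.001, 0.002]
ft_force: [-0.8, -0.5, 8.3]
opening: 0.0208
grasp_force: 39.4
```

Call:
play_rows([
  [[0,0,-2.5,0],[0,0,-2.5,0],[0,0,-2.5,0],[0,0,-2.5,0],[0,0,-2.5,0],[0,0,-0.5,0],[0,0,0,0]],
])

```text
time: 9.57
tcp_pos: [0.4585, -0.0211, 0.1622]
eef_rot: [0.677, 0.736, 0.001, 0.002]
ft_force: [0.5, -0.7, -0.5]
opening: 0.0206
grasp_force: 39.4
```

Run:
```python
from h import *
p,f,M,s=pose();m=camera_model("wrist");im=snapshot("wrist");np.save("pics/w6.npy",im)
cv2.imwrite("pics/w6.png",cv2.resize(im[150:330,180:330][:,:,::-1],(500,600)))
print(p,f,proj("wrist",p+[0,0,.03],m))
plan((.6285,-.2075,.16),1.653)
```

```text
[ 0.45850075 -0.02112257  0.16216507] 1.6529277740958843 (np.float64(256.0968811063402), np.float64(281.5498902350346))
from [ 0.4578 -0.0209  0.1606] 1.6528 rows [[np.float64(-2.0), np.float64(1.55), np.float64(0.01), np.float64(-0.0)], [np.float64(-2.0), np.float64(1.55), np.float64(0.01), np.float64(-0.0)], [np.float64(-2.0), np.float64(1.55), np.float64(0.01), np.float64(-0.0)], [np.float64(-2.0), np.float64(1.55), np.float64(0.01), np.float64(-0.0)], [np.float64(-2.0), np.float64(1.55), np.float64(0.01), np.float64(-0.0)], [np.float64(-2.0), np.float64(1.55), np.float64(0.01), np.float64(-0.0)], [np.float64(-2.0), np.float64(1.55), np.float64(0.01), np.float64(-0.0)], [np.float64(-2.0), np.float64(1.55), np.float64(0.01), np.float64(-0.0)], [np.float64(-2.0), np.float64(1.55), np.float64(0.01), np.float64(-0.0)], [np.float64(-2.0), np.float64(1.55), np.float64(0.01), np.float64(-0.0)]]
```

View pics/w6.png

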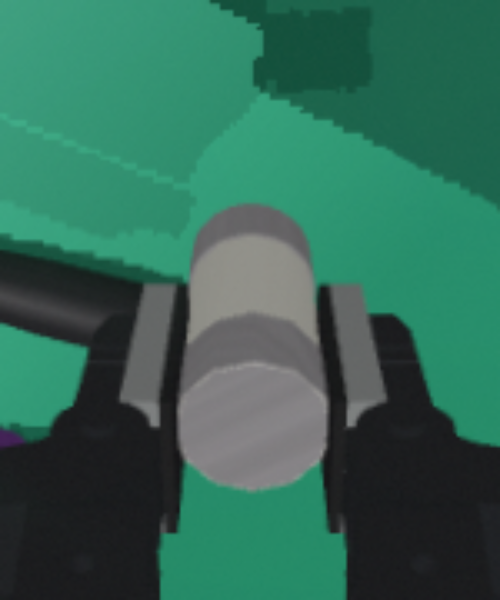

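Call:
play_rows([
  [[-2,1.55,0,0],[-2,1.55,0,0],[-2,1.55,0,0],[-2,1.55,0,0],[-2,1.55,0,0],[-2,1.55,0,0],[-2,1.55,0,0],[-2,1.55,0,0]],
])

```text
time: 10.28
tcp_pos: [0.5947, -0.171, 0.1582]
eef_rot: [0.678, 0.735, -0.0, -0.002]
ft_force: [0.8, 0.5, -1.4]
opening: 0.0205
grasp_force: 39.4
```

Call:
play_rows([
  [[-2,1.55,0,0],[-2,1.6,0,0],[0,0,2,0],[0,0,2,0],[0,0,2,0],[0,0,1,0],[0,0,0,0],[0,0,0,0]],
])

```text
time: 10.95
tcp_pos: [0.6291, -0.2075, 0.0897]
eef_rot: [0.678, 0.736, -0.0, -0.001]
ft_force: [-0.3, -0.9, 0.6]
opening: 0.0205
grasp_force: 39.4
```

Run:
```python
from h import *
plan((.629,-.2076,.085),1.653)
```

```text
from [ 0.6291 -0.2075  0.0897] 1.6528 rows [[np.float64(-0.01), np.float64(-0.01), np.float64(0.47), np.float64(-0.0002)]]
```

Call:
play_rows([
  [[0,0,0.6,0],[0,0,0.6,0],[0,0,0.6,0],[0,0,0.6,0],[0,0,0.5,0],[0,0,0,0],[0,0,0,0]],
])

```text
time: 11.53
tcp_pos: [0.6292, -0.2075, 0.061]
eef_rot: [0.678, 0.736, -0.0, -0.0]
ft_force: [-1.1, -0.5, -0.1]
opening: 0.0206
grasp_force: 39.4
```

Call:
play_rows([
  [[0,0,0.4,0],[0,0,0.4,0],[0,0,0.3,0],[0,0,0.3,0],[0,0,0,0],[0,0,0,0]],
])

```text
time: 12.03
tcp_pos: [0.6294, -0.2077, 0.048]
eef_rot: [0.677, 0.736, 0.0, 0.0]
ft_force: [-1.2, 0.5, 4.8]
opening: 0.0205
grasp_force: 40.0
```

Call:
play_rows([
  [[0,0,0,0],[0,0,0,0],[0,0,0,0],[0,0,0,0],[0,0,0,0],[0,0,0,0]],
], jaw=0.5)

```text
time: 12.53
tcp_pos: [0.6292, -0.2076, 0.0472]
eef_rot: [0.678, 0.735, -0.0, -0.0]
ft_force: [0.2, -0.4, 0.3]
opening: 0.0427
grasp_force: 0.0
```

Call:
play_rows([
  [[0,0,-2,0],[0,0,-2.5,0],[0,0,-2.5,0],[0,0,-2.5,0],[0,0,-2.5,0],[0,0,-2,0],[0,0,0,0],[0,0,0,0]],
])

```text
time: 13.2
tcp_pos: [0.6295, -0.2077, 0.1882]
eef_rot: [0.678, 0.736, 0.0, 0.001]
ft_force: [-0.6, -0.2, -1.5]
opening: 0.0428
grasp_force: 0.0
```

Run:
```python
from h import *
p,f,M,s=pose();m=camera_model("wrist");im=snapshot("wrist");np.save("pics/w7.npy",im)
print(s["time"])
for n,x in(("long",[.624,-.157,.102]),("short",[.629,-.207,.076])):
    q=np.array(proj("wrist",x,m));print(n,q)
hsv=cv2.cvtColor(im,cv2.COLOR_RGB2HSV)
cv2.imwrite("pics/w7.png",cv2.resize(im[100:300,150:400][:,:,::-1],(750,600)))
plan((.575,.15,.27),.8)
```

```text
13.2
long [253.77779495 136.25462164]
short [254.96329713 188.21522722]
from [ 0.629  -0.2074  0.1868] 1.6528 rows [[np.float64(2.58), np.float64(-0.18), np.float64(-0.59), np.float64(0.0609)], [np.float64(2.56), np.float64(-0.33), np.float64(-0.59), np.float64(0.0609)], [np.float64(2.54), np.float64(-0.49), np.float64(-0.59), np.float64(0.0609)], [np.float64(2.5), np.float64(-0.64), np.float64(-0.59), np.float64(0.0609)], [np.float64(2.46), np.float64(-0.79), np.float64(-0.59), np.float64(0.0609)], [np.float64(2.41), np.float64(-0.94), np.float64(-0.59), np.float64(0.0609)], [np.float64(2.34), np.float64(-1.08), np.float64(-0.59), np.float64(0.0609)], [np.float64(2.27), np.float64(-1.23), np.float64(-0.59), np.float64(0.0609)], [np.float64(2.19), np.float64(-1.36), np.float64(-0.59), np.float64(0.0609)], [np.float64(2.11), np.float64(-1.49), np.float64(-0.59), np.float64(0.0609)], [np.float64(2.01), np.float64(-1.62), np.float64(-0.59), np.float64(0.0609)], [np.float64(1.91), np.float64(-1.74), np.float64(-0.59), np.float64(0.0609)], [np.float64(1.8), np.float64(-1.85), np.float64(-0.59), np.float64(0.0609)], [np.float64(1.68), np.float64(-1.96), np.float64(-0.59), np.float64(0.0609)]]
```

View pics/w7.png

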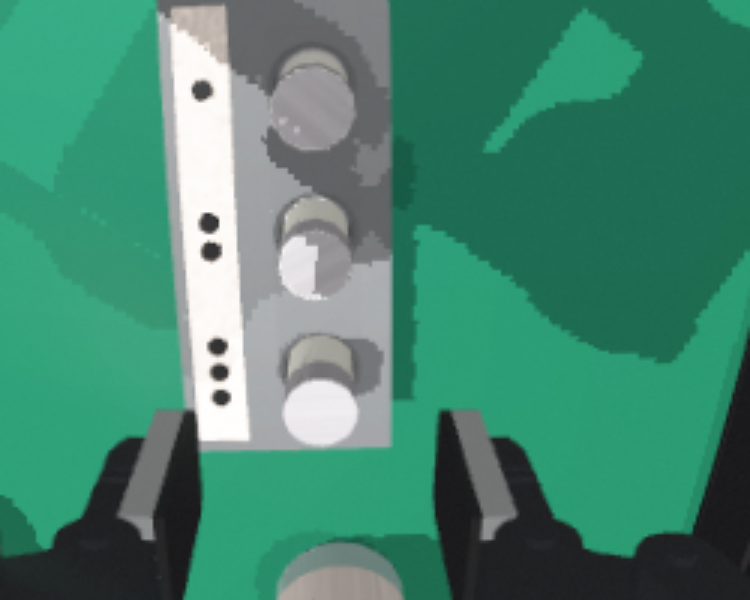

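The long fuse's top is at (313,107), as predicted (311,109). The short one's is at (315,265), predicted (315,265). Both are home. Now to the fastener.

Call:
play_rows([
  [[2.58,-0.18,-0.6,0.06],[2.56,-0.33,-0.6,0.06],[2.54,-0.49,-0.6,0.06],[2.5,-0.64,-0.6,0.06],[2.46,-0.79,-0.6,0.06],[2.41,-0.94,-0.6,0.06],[2.34,-1.08,-0.6,0.06],[2.27,-1.23,-0.6,0.06]],
])

```text
time: 13.92
tcp_pos: [0.5969, -0.0021, 0.234]
eef_rot: [0.834, 0.552, -0.001, -0.001]
ft_force: [0.8, 0.5, -0.4]
opening: 0.0426
grasp_force: 0.0
```

Call:
play_rows([
  [[2.19,-1.36,-0.6,0.06],[2.11,-1.49,-0.6,0.06],[2.01,-1.62,-0.6,0.06],[1.91,-1.74,-0.6,0.06],[1.8,-1.85,-0.6,0.06],[1.68,-1.96,-0.6,0.06],[0,0,0,0],[0,0,0,0]],
])

```text
time: 14.58
tcp_pos: [0.5726, 0.1505, 0.2702]
eef_rot: [0.918, 0.397, -0.001, -0.0]
ft_force: [-0.0, -0.5, -0.5]
opening: 0.0424
grasp_force: 0.0
```

Run:
```python
from h import *
p,f,M,s=pose();m=camera_model("wrist");im=snapshot("wrist");np.save("pics/w8.npy",im)
import pickle;pickle.dump(m,open("pics/m8.pkl","wb"))
q=np.array(proj("wrist",[.606,.185,.13],m));print(p,f,s["time"],q)
x,y=int(q[0])-75,max(0,int(q[1])-60);x=max(0,x)
cv2.imwrite("pics/w8.png",cv2.resize(im[y:y+120,x:x+150][:,:,::-1],(750,600),interpolation=cv2.INTER_CUBIC));print("crop",x,y)
```

```text
[0.57255082 0.15051471 0.27019288] 0.8154693102720326 14.5833 [257.06026629 131.65804451]
crop 182 71
```

View pics/w8.png

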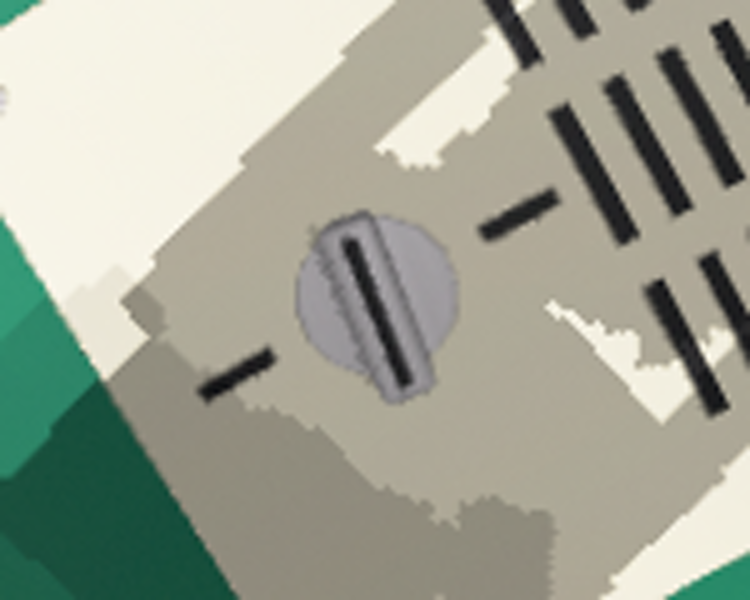

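The slot's ends are at (348,240) and (405,385); the marks are centred on (238,375) and (520,215).

Run:
```python
from h import *
import pickle;m=pickle.load(open("pics/m8.pkl","rb"))
U=lambda a,b:(a/5+182-.4,b/5+71-.4)
W=lambda uv,z:onz("wrist",U(*uv),z,m)
a,b=W((348,240),.134),W((405,385),.134);c,d=W((238,375),.102),W((520,215),.102)
ang=lambda v:np.arctan2(v[1],v[0])
print("slot",a,b,(a+b)/2,ang(a-b),np.linalg.norm(a-b));print("marks",c,d,(c+d)/2,ang(d-c))
print("theta",ang(a-b)-ang(d-c), ang(b-a)-ang(d-c))
ctr=(a+b)/2
plan((ctr[0],ctr[1],.16),ang(a-b))
```

```text
slot [0.61080412 0.19811142 0.134     ] [0.59966069 0.1705946  0.134     ] [0.60523241 0.18435301 0.134     ] 1.1860144465547346 0.029687559774102354
marks [0.57231305 0.19212621 0.102     ] [0.63879051 0.17635596 0.102     ] [0.60555178 0.18424108 0.102     ] -0.2329213784949228
theta 1.4189358250496575 -1.7226568285401356
from [0.5727 0.1496 0.27  ] 0.8143 rows [[np.float64(0.95), np.float64(-0.01), np.float64(2.2), np.float64(-0.0743)], [np.float64(0.95), np.float64(0.07), np.float64(2.2), np.float64(-0.0743)], [np.float64(0.94), np.float64(0.14), np.float64(2.2), np.float64(-0.0743)], [np.float64(0.93), np.float64(0.21), np.float64(2.2), np.float64(-0.0743)], [np.float64(0.91), np.float64(0.27), np.float64(2.2), np.float64(-0.0743)]]
```

Call:
play_rows([
  [[0.95,0,2.2,-0.075],[0.95,0.07,2.2,-0.075],[0.94,0.14,2.2,-0.075],[0.93,0.21,2.2,-0.075],[0.91,0.27,2.2,-0.072],[0,0,0,0],[0,0,0,0]],
])

```text
time: 15.22
tcp_pos: [0.6053, 0.1832, 0.16]
eef_rot: [0.83, 0.557, -0.002, -0.001]
ft_force: [-0.1, -0.3, 0.0]
opening: 0.0429
grasp_force: 0.0
```

Run:
```python
from h import *
plan((.6054,.1843,.112),1.186)
```

```text
from [0.6053 0.1832 0.16  ] 1.1822 rows [[np.float64(0.05), np.float64(-0.02), np.float64(2.4), np.float64(-0.0019)], [np.float64(0.05), np.float64(-0.02), np.float64(2.4), np.float64(-0.0019)]]
```

Call:
play_rows([
  [[0.05,0,1.6,0],[0.05,0,1.6,0],[0,0,1.6,0],[0,0,0,0],[0,0,0,0]],
])

```text
time: 15.63
tcp_pos: [0.6062, 0.1844, 0.1145]
eef_rot: [0.83, 0.558, 0.0, 0.0]
ft_force: [0.4, 0.3, 0.3]
opening: 0.0424
grasp_force: 0.0
```

Call:
play_rows([
  [[0,0,0,0],[0,0,0,0],[0,0,0,0],[0,0,0,0],[0,0,0,0],[0,0,0,0],[0,0,0,0],[0,0,0,0]],
], jaw=1, force=30)

```text
time: 16.3
tcp_pos: [0.6063, 0.1851, 0.1137]
eef_rot: [0.83, 0.558, 0.0, 0.0]
ft_force: [-0.7, -1.3, 4.8]
opening: 0.0104
grasp_force: 36.0
```

Call:
play_rows([
  [[0,0,0,0.1],[0,0,0,0.1],[0,0,0,0.1],[0,0,0,0.1],[0,0,0,0.1],[0,0,0,0.1],[0,0,0,0.1],[0,0,0,0.1]],
])

```text
time: 16.97
tcp_pos: [0.607, 0.1844, 0.1138]
eef_rot: [0.982, 0.189, 0.001, 0.001]
ft_force: [3.1, -3.9, 4.0]
opening: 0.0104
grasp_force: 36.0
```

Call:
play_rows([
  [[0,0,0,0.1],[0,0,0,0.1],[0,0,0,0.1],[0,0,0,0.1],[0,0,0,0.1],[0,0,0,0.1],[0,0,0,0.02],[0,0,0,0]],
])

```text
time: 17.63
tcp_pos: [0.6071, 0.1836, 0.1138]
eef_rot: [0.993, -0.118, 0.001, 0.001]
ft_force: [3.6, -7.2, 4.9]
opening: 0.0101
grasp_force: 36.0
```

Run:
```python
from h import *
p,f,M,s=pose();print(p,f,s["ft_force"],s["joint_positions"])
```

```text
[0.60706539 0.18361544 0.1137514 ] -0.2373830270880626 [ 3.57835388 -7.1532436   4.87648326] [ 0.1085178   0.62329805  1.22432158 -0.00287962  1.29175094  1.91749004]
```

Phi is -0.237 against marks at -0.233. Next I release, rise and look.

Call:
play_rows([
  [[0,0,0,0],[0,0,0,0],[0,0,0,0],[0,0,0,0],[0,0,0,0],[0,0,0,0]],
], jaw=0.5)

```text
time: 18.13
tcp_pos: [0.6058, 0.1853, 0.1132]
eef_rot: [0.993, -0.117, -0.0, -0.0]
ft_force: [-0.3, 0.3, -0.5]
opening: 0.0424
grasp_force: 0.0
```

Call:
play_rows([
  [[0,0,-2,0],[0,0,-2,0],[0,0,-2,0],[0,0,-2,0],[-1.5,0,-1.5,0],[-1.5,0,0,0],[-1,0,0,0],[0,0,0,0]],
], jaw=0.5)

```text
time: 18.8
tcp_pos: [0.5656, 0.1951, 0.2089]
eef_rot: [0.993, -0.117, -0.0, -0.0]
ft_force: [0.3, 0.5, -0.2]
opening: 0.0432
grasp_force: 0.0
```

Run:
```python
from h import *
p,f,M,s=pose();m=camera_model("wrist");im=snapshot("wrist")
q=np.array(proj("wrist",[.6055,.1843,.12],m));x,y=max(0,int(q[0])-75),max(0,int(q[1])-60);print(p,q,x,y)
g=cv2.cvtColor(im,cv2.COLOR_RGB2GRAY)
k=(g<75).astype(np.uint8);c,l,st,ce=cv2.connectedComponentsWithStats(k)
for i in range(1,c):
    if 15<st[i,4]<600 and np.linalg.norm(ce[i]-q)<75:
        r=cv2.minAreaRect(np.argwhere(l==i)[:,::-1].astype(np.float32)); e=cv2.boxPoints(r)
        pts=np.argwhere(l==i)[:,::-1].astype(np.float32);v=cv2.fitLine(pts,cv2.DIST_L2,0,.01,.01).ravel()
        A,B=[onz("wrist",ce[i]+t*8*v[:2],.102,m) for t in(-1,1)];d=B-A
        print(ce[i].round(1),st[i,4],onz("wrist",ce[i],.102,m).round(4),"ang",round(float((np.arctan2(d[1],d[0])+np.pi/2)%np.pi-np.pi/2),3))
cv2.imwrite("pics/w9.png",cv2.resize(im[y:y+120,x:x+150][:,:,::-1],(750,600),interpolation=cv2.INTER_CUBIC))
```

```text
[0.56562149 0.19510077 0.20891056] [257.80640635 146.53524092] 182 86
[257.5  82. ] 190 [0.6559 0.1724 0.102 ] ang 1.338
[257.5 103. ] 84 [0.6387 0.1765 0.102 ] ang -0.234
[257.5 150. ] 156 [0.5998 0.1858 0.102 ] ang -0.233
[257.5 182. ] 76 [0.5721 0.1924 0.102 ] ang -0.232
```

The slot is at -0.233 rad against marks at -0.233, so it is aligned. Next I shut the fingers and go over cover_press (0.688, 0.165).

Call:
play_rows([
  [[2.1,0,0,0],[2.1,0,0,0],[2.1,0,0,0],[2.1,0,1,0],[2.1,0,1,0],[2.1,0,2,0],[0,0,2,0],[0,0,2,0]],
], jaw=1, force=30)

```text
time: 19.52
tcp_pos: [0.6909, 0.1641, 0.1261]
eef_rot: [0.993, -0.118, -0.0, 0.0]
ft_force: [-0.1, 0.2, -1.0]
opening: -0.0
grasp_force: 0.0
```

Call:
play_rows([
  [[0,0,0.8,0],[0,0,0.5,0],[0,0,0.2,0],[0,0,0,0],[0,0,0,0]],
])

```text
time: 19.93
tcp_pos: [0.69, 0.1652, 0.1146]
eef_rot: [0.993, -0.117, 0.001, -0.0]
ft_force: [0.7, 0.0, 0.4]
opening: -0.0001
grasp_force: 0.0
```

Call:
play_rows([
  [[0,0,0.7,0],[0,0,0.5,0],[0,0,0.3,0],[0,0,0.2,0],[0,0,0.2,0],[0,0,0,0],[0,0,0,0]],
])

```text
time: 20.52
tcp_pos: [0.6898, 0.1652, 0.096]
eef_rot: [0.993, -0.117, 0.001, -0.0]
ft_force: [-4.0, 0.1, 9.8]
opening: -0.0001
grasp_force: 5.1
```

Call:
play_rows([
  [[0,0,0.1,0],[0,0,0.1,0],[0,0,0.1,0],[0,0,0,0],[0,0,0,0],[0,0,0,0],[0,0,0,0]],
])

```text
time: 21.1
tcp_pos: [0.6899, 0.1652, 0.094]
eef_rot: [0.993, -0.117, 0.001, -0.0]
ft_force: [-5.5, -0.8, 15.3]
opening: 0.0003
grasp_force: 7.6
```

Call:
play_rows([
  [[0,0,0.1,0],[0,0,0,0],[0,0,0,0],[0,0,0,0],[0,0,0,0],[0,0,0,0]],
])

```text
time: 21.6
tcp_pos: [0.6899, 0.1652, 0.094]
eef_rot: [0.993, -0.117, 0.002, -0.0]
ft_force: [-8.0, -1.7, 20.7]
opening: 0.0001
grasp_force: 10.1
```

Run:
```python
from h import *
s=sense();print(s["time"],s["tcp_pos"],s["ft_force"],s["dq"])
if s["tcp_pos"][2]<.0955 and 10<s["ft_force"][2]<60: print(sign_off())
```

```text
21.6 [0.68990135 0.16518289 0.09398227] [-7.96057396 -1.67504663 20.65014408] [-2.45566169e-04  3.41328712e-04  2.64698133e-04 -5.18100487e-04
 -5.96337498e-05  1.33476390e-03]
the job is handed in; nothing more can be done
None
```

I handed the job in at 21.6 s: both fuses are home in their pockets, the fastener slot measured in line with the marks, and the cover is held flush at about 20 N; the sign-off gave no verdict.

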